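Let a dose of wax-cased pills run from the dispenser into a bone box

ROBOT

A 6-joint arm with a two-finger parallel gripper is mounted at the origin on the work surface. World frame = base frame: x ahead of the robot, y to its left, z up, the work surface at z = 0. Lengths are in mm, angles in rad, forces in N, time in s.
With the tool pointing down it reaches from about 350 to 975 mm from the base axis. Payload 7.1 kg.
Tool frame: the origin (TCP) lies between the finger pads; the fingertips stand 19 mm ahead of it and the grasp point (between the pads) is the TCP (ctrl.finger_overhang is the distance from the TCP to the fingertips, in mm); z points along the fingers, y is the line along which they close (so a half turn about z gives the same grasp; the last joint's range is limited). The gripper opens to 88 mm and grips with 3 to 60 N. Pads are 20 mm wide; open, the fingers measure 115 mm over their backs; the gripper's body (75 mm by 178 mm) begins 61 mm behind the grasp point.
Start: joints at [-1.25, 0.423, 1.63, -0, 1.089, -0.019], TCP at [208.329, -589.24, 207.975] pointing down, gripper open.
Joint ranges: [-3, 3], [-0.9, 2.11], [0.09, 2.58], [-1.31, 4.45], [0.11, 2.69], [-2.54, 2.54]. Speed limits (rad/s): [2.39, 2.39, 3.01, 3.14, 3.14, 3.14].

INTERFACE

Orientations are given as a rotation vector (axis times angle).
In Python, from workcell import ctrl gives the robot as it stands. The module is installed in compiled form; this text tells all that it offers.
- The arm moves only by the tool arm_command, never from a script. Its argument "rows" is one flat list of numbers, 7 for each row, row after row: the turn, a rotation vector about the tool's x, y, z scaled (see below), then the shift along the tool's x, y, z scaled (see below), then the opening, from -1 (shut) to 1 (fully open). A call has 1 to 5 rows; each row is the pose to reach, as a shift and turn from the pose commanded when the call began, along the tool's axes at that moment, turning the shorter way round; what a row does not reach only later rows make up. The controller multiplies each number of a shift by 80 mm and each number of a turn by 180 degrees. A row lasts 1/10 s, in which the tool goes at most 50 mm and 8.59 degrees, less where a joint would pass 70% of its speed; a pose out of reach is approached as far as the arm can. A call with a number of a shift or a turn outside -1 to 1 is refused whole. A call with a gripper value outside its range is refused whole. The fingers move at their own pace and stop on an object; the grip force is fixed at half the most. Time passes only in rows, so rows that repeat a pose let the fingers close. It gives the time, the measured TCP pose, the force, the opening and the grip force at its end, in the units of the state.
- ctrl.get_obs(): the state, without advancing time (a new reading comes with each control period).
- ctrl.get_image(name): name is "scene" or "top" or "wrist"; returns (picture, depth): 384x512x3 uint8, red, green, blue; 384x512 float32, mm along the optical axis (not along the pixel's ray), 0 where there is no reading.
- ctrl.camera_params(name): a dict with "camera_matrix" (3x3 intrinsics, pixels), "world_to_cam" (4x4, takes a point from world to camera coordinates); the wrist camera has in their place "tool_from_camera" (4x4, takes a point from camera to tool coordinates, whose origin is the TCP and whose axes are the flange's). Camera axes: x right, y down, z forward; pixel columns grow to the right and rows downward; lengths in mm; the calibration is good to about 2 mm. A picture is of the moment at which its call begins: read the wrist's pose just before it. camera_params takes no time and is no camera call.
- ctrl.close_job(): hands the job in; it is judged then, once.
The state is a dict: "t": time; "qpos": joint angles; "qvel": joint speeds; "joint_torque": joint torques, N m; "ee_pos": TCP position; "orientation": TCP orientation; "ft_force": force on the tool from outside, world axes, zero at the start; "moment": the same for the moment, N m; "width": finger opening in mm; "grasp_force": force on a finger pad.
Only numpy, scipy, OpenCV 4.12 (cv2) and the standard library are available. Lean on these libraries where they do the work, as an engineer would, in place of code of your own. Each camera call takes 0.05 s, during which the arm holds its last target. There are 200 camera calls.

TASK

Using only the fingertips, and without gripping or lifting anything, push the empty open bone pill box along the marble slab until it stands under the spout of the pill dispenser, up against the dispenser's iron foot. Then press the pad of the dispenser's rocking lever fully down to raise the gate, keep it down until all three pills have rolled into the box, and let it up again so that the gate drops shut. Leave everything else where it stands and do not touch the pills or the gate.

Things in the scene. Friction and masses are not known exactly. Their poses are not given: they have to be found in the camera images.
- pill_box: The only open box: empty, pale bone, loose, about 0.25 kg; outside 74 mm (its x) by 92 mm (its y) by 34 mm high, walls and floor 5 mm. Origin at the centre of its underside, on the slab (slab top at z = 20 mm). It slides when pushed. It starts before the spout, on the -y side of it, its y axis within about 0.3 rad of the spout's y axis.
- spout (a point): Open lower end of the bolted-down dispenser's runway: middle of the lip's floor edge, 47 mm above the slab; underside of the lip 42 mm above it, so the box passes under. Axes are the dispenser's: pills roll out to -y, runway rises to +y, the pad lies to -x, z up. Pills drop 15 to 45 mm beyond the lip. The two gate guides stand 30 mm from the lip to +y, 150 mm above the slab.
- foot_edge (a point): Middle of the top of the iron foot's upright -y edge, under the runway, 12 mm above the slab; same axes as spout, 18 mm to +y of it. The edge is straight along x, from 97 mm on the -x side to 45 mm on the +x side. A box standing square against it in the runway's line has its origin 46 mm to -y of this point (28 mm to -y of the spout).
- pad_top (a point): Round dark-wood pad, 38 mm across, on the free end of the rocking iron lever; this point is the centre of its top, about 158 mm above the slab with the lever up, 103 mm fully down (it tilts 0.28 rad either way and shifts 7 mm to the spout's -x). Free room around and below. Takes about 3 N at first, 6 N fully down; a spring brings it back up when let go.
- lever: The rocking iron lever, a flat bar 170 mm long across the runway. Origin on its pivot, 118 mm above the slab, 60 mm from the runway's middle; the pad is 100 mm beyond it, the gate hangs on the other end. At rest (pad up, gate shut) its axes are the spout's; it rocks 0.56 rad about its y until the pad is fully down. The pills can pass when the pad is about 39 mm down of its 55 mm.
- gate: Brass gate plate, 42 mm wide, that slides upright between two iron guides across the runway, driven by the lever's other end. Origin at the middle of its lower edge: 55 mm above the slab when shut, 88 mm fully raised.
- pill_1: Wax-cased pill, a ball 26 mm across, 12 g; origin at its centre. Lowest of the three lying in the runway, against the gate.
- pill_2: Wax-cased pill as pill_1, second in the runway.
- pill_3: Wax-cased pill as pill_1, last in the runway. After the gate opens all three are out in under 2 s.
- lidded_box_a: Closed bone box with a flat lid and small brass knob, 77 x 95 x 48 mm, loose on the slab; not to be moved. Origin at the centre of its underside.
- lidded_box_b: Second closed bone box, as lidded_box_a; not to be moved.
- scoop: Copper scoop lying on the slab, about 170 mm long and 24 mm high, its bowl towards its own +x; not to be moved. Origin on its underside near the middle of its length.
- crock: Brown stoneware crock with a lid, 144 mm across, 166 mm high; not to be moved. Origin at the centre of its underside.
- mortar: Brass mortar with its pestle leaning in it, 104 mm across, 85 mm high (pestle to 155 mm); not to be moved. Origin at the centre of its underside.
- jar: Small blue-and-white jar, 76 mm across, 120 mm high; not to be moved. Origin at the centre of its underside.
Mind the look-alikes: they are no part of the job. What is shaped like the pill_box but turquoise is not meant.

How it is judged:
By the outcome, as a careful person would: the job done as asked, in the order asked, and still so for the second after the job is handed in, with the robot touching nothing.
It also fails if it takes over 72 s, if anything falls off the work surface, if the arm or the gripper's body presses on something with over 40 N, if the wrist force passes 120 N, or if a joint passes its speed limit or range.

## Working session

There is one attempt and no reset: what is moved stays moved. The work goes in short steps, Python scripts to look and compute and a tool call to move; the robot and the scene stay as the last step left them, time stands still between calls to the robot, and variables do not carry over. Pictures are saved under pics/ and viewed, at most 10 in all, crops included, and the job is handed in when it is done.

Besides the shell and the picture viewer there is one more tool, called by a JSON object that holds its "fn" and its "kwargs". arm_command: Moves the arm, as the interface text tells. Shifts and turns lie within -1 to 1; 1 stands for 80 mm of shift or 180 degrees of turn. Its arguments: {"type":"object","properties":{"rows":{"type":"array","items":{"type":"number"}}},"required":["rows"]}

```bash
mkdir -p pics; cat > h.py <<'E'
import numpy as np, cv2
from workcell import ctrl
from scipy.spatial.transform import Rotation as R
def snap(n):
    im,d=ctrl.get_image(n); np.savez('pics/%s.npz'%n,im=im,d=d); return im,d
def cloud(n,d):
    p=ctrl.camera_params(n);K=np.array(p['camera_matrix']);T=np.linalg.inv(np.array(p['world_to_cam']))
    v,u=np.mgrid[:384,:512]
    P=np.stack([(u-K[0,2])/K[0,0]*d,(v-K[1,2])/K[1,1]*d,d],-1)
    return P@T[:3,:3].T+T[:3,3]
E
python3 - <<'E'
from h import *
print(ctrl.get_obs())
ims=[]
for n in('scene','top'):
    im,d=snap(n);W=cloud(n,d);np.save('pics/W%s.npy'%n,W)
    cv2.imwrite('pics/%s0.png'%n,cv2.resize(im[...,::-1],(800,600)))
    p=ctrl.camera_params(n);print(n,np.array(p['camera_matrix']).round(1).tolist(),np.array(p['world_to_cam']).round(3).tolist(),(d==0).mean())
E
```

```text
{'t': 0.0, 'qpos': array([-1.24999013e+00,  4.23835370e-01,  1.63072923e+00, -3.08067652e-05,
        1.08863292e+00, -1.89473583e-02]), 'qvel': array([ 9.82130739e-05, -1.64441118e-04,  2.06090833e-04,  1.15860069e-04,
        1.10707900e-03,  8.29364360e-04]), 'joint_torque': array([-2.30436090e-03, -5.44623506e+01, -2.73664159e+01,  6.41263998e-02,
        2.26998772e-02, -1.39996869e-04]), 'ee_pos': array([ 208.13662242, -588.67104889,  207.18974311]), 'orientation': array([-3.09480777e+00, -5.30875075e-01,  4.21194657e-04]), 'ft_force': array([ 0.44185357,  0.17822098, -0.50995981]), 'moment': array([-0.05436128,  0.01273357, -0.02685019]), 'grasp_force': 0.0, 'width': 87.6283452521657}
scene [[376.0, 0.0, 257.5], [0.0, 376.0, 191.9], [0.0, 0.0, 1.0]] [[-0.282, 0.959, -0.015, 194.428], [0.764, 0.215, -0.608, -285.926], [-0.58, -0.183, -0.794, 1400.559], [0.0, 0.0, 0.0, 1.0]] 0.0037790934244791665
top [[390.3, 0.0, 252.6], [0.0, 390.3, 190.4], [0.0, 0.0, 1.0]] [[-0.005, -1.0, 0.012, -42.133], [-0.995, 0.004, -0.095, 517.008], [0.095, -0.012, -0.995, 1261.64], [0.0, 0.0, 0.0, 1.0]] 0.004247029622395833
```

View pics/scene0.png

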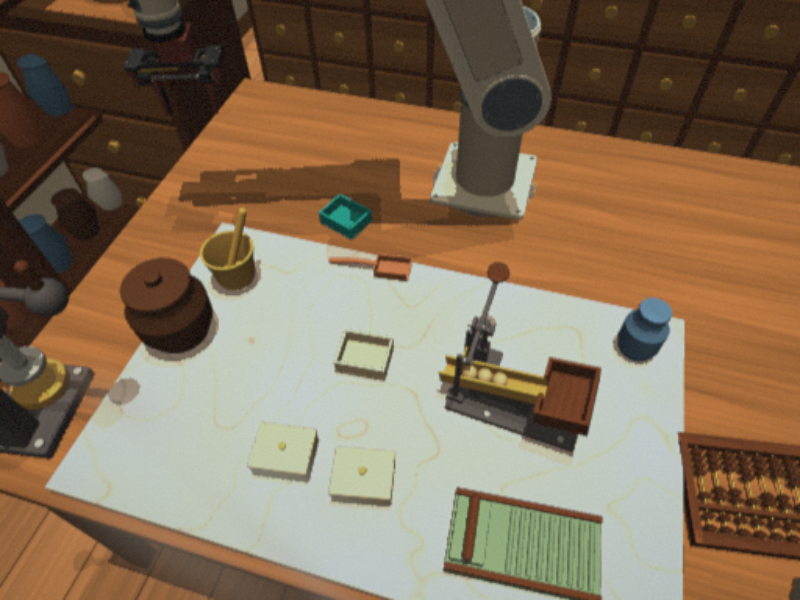

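View pics/top0.png

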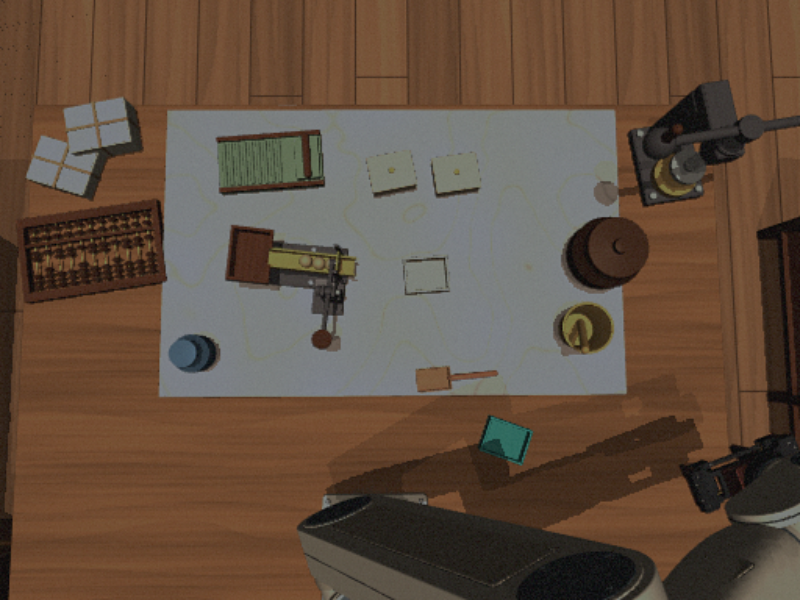

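The pill_box candidates, in 800x600 pixels of the top view, are the open pale box (426,274), the lidded boxes with knobs (391,172) and (456,173), and the turquoise open box (506,440). The open pale one fits: it is bone, empty and on the -y side of the spout. I'll measure it and confirm in one crop.

```bash
python3 - <<'E'
from h import *
f=1/1.5625
for n,box in (('top',(395,245,460,305)),('scene',(325,320,400,385))):
    im=np.load('pics/%s.npz'%n)['im'];W=np.load('pics/W%s.npy'%n)
    x0,y0,x1,y1=[int(a*f) for a in box]
    w=W[y0:y1,x0:x1].reshape(-1,3)
    print(n,'z hist',np.histogram(w[:,2],bins=range(0,70,5))[0])
    rim=w[(w[:,2]>46)&(w[:,2]<62)]
    r=cv2.minAreaRect(rim[:,:2].astype(np.float32));print('rim',r,len(rim),np.median(rim[:,2]))
# dispenser
for n,box in (('top',(220,215,365,360)),('scene',(430,255,610,455))):
    im=np.load('pics/%s.npz'%n)['im'];W=np.load('pics/W%s.npy'%n)
    x0,y0,x1,y1=[int(a*f) for a in box]
    hsv=cv2.cvtColor(im,cv2.COLOR_RGB2HSV)[y0:y1,x0:x1];w=W[y0:y1,x0:x1]
    yel=(hsv[...,0]>18)&(hsv[...,0]<32)&(hsv[...,1]>120)&(hsv[...,2]>60)&(w[...,2]>50)
    p=w[yel];print(n,'runway',len(p),cv2.minAreaRect(p[:,:2].astype(np.float32)),p.min(0),p.max(0))
    low=(hsv[...,2]<110)&(w[...,2]>27)&(w[...,2]<38)
    p=w[low];print('foot',len(p),cv2.minAreaRect(p[:,:2].astype(np.float32)),cv2.boxPoints(cv2.minAreaRect(p[:,:2].astype(np.float32))).tolist())
    pad=(hsv[...,1]>90)&((hsv[...,0]<12)|(hsv[...,0]>170))&(w[...,2]>165)&(w[...,2]<190)
    k,l,s,c=cv2.connectedComponentsWithStats(pad.astype(np.uint8))
    for i in range(1,k):
        if s[i,4]>15:
            q=w[l==i];print('pad',s[i],q.mean(0),np.median(q,0),q.min(0),q.max(0))
im=np.load('pics/top.npz')['im'][...,::-1][130:240,130:310]
im2=np.load('pics/scene.npz')['im'][...,::-1][160:290,200:390]
a=cv2.resize(im,(780,477),interpolation=2)[:290];
cv2.imwrite('pics/crop1.png',np.vstack([cv2.resize(im,(500,300)),cv2.resize(im2,(500,300))]))
E
```

```text
top z hist [  0   0  22 440 674 265  29  17  13  24  91  56   0]
rim ((563.7508544921875, -108.78840637207031), (74.00362396240234, 92.07905578613281), 4.115384578704834) 169 53.95981767987996
scene z hist [  0   0   0 223 899 375  69  72  73  66 131  98   1]
rim ((564.1362915039062, -109.19677734375), (76.16143035888672, 91.62197875976562), 4.183549880981445) 280 54.04990554463245
top runway 239 ((536.8053588867188, 60.7252197265625), (315.53424072265625, 116.15690612792969), 52.222633361816406) [394.25294612 -28.39489527  64.21032013] [ 606.42967339  210.34556177 1305.5910679 ]
foot 696 ((559.8662719726562, 158.70350646972656), (197.64617919921875, 141.88656616210938), 84.33832550048828) [[479.519775390625, 67.3613510131836], [620.7141723632812, 53.36363983154297], [640.2127685546875, 250.045654296875], [499.01837158203125, 264.0433654785156]]
pad [ 60  74  12  12 100] [427.49534836  94.00039716 177.67938591] [428.47592059  94.62707671 177.3129205 ] [411.2354644   77.45385633 170.40286664] [443.26070339 109.78288767 184.57657512]
scene runway 678 ((804.1283569335938, 89.06053161621094), (170.74745178222656, 542.8473510742188), 80.952880859375) [530.77430325  36.42847771  55.31690592] [1085.60004759  209.85826944  941.01679494]
foot 1157 ((560.001953125, 170.97637939453125), (221.23385620117188, 145.7987518310547), 85.1321792602539) [[477.9788513183594, 66.94448852539062], [623.251708984375, 54.5723876953125], [642.0250244140625, 275.0082702636719], [496.752197265625, 287.38037109375]]
pad [ 37   5  14  13 125] [428.29559778  93.90842288 179.09095502] [428.0143952   93.82837079 179.22505723] [408.74405961  75.91411474 170.03136609] [443.56828391 110.83143202 185.0757211 ]
```

View pics/crop1.png

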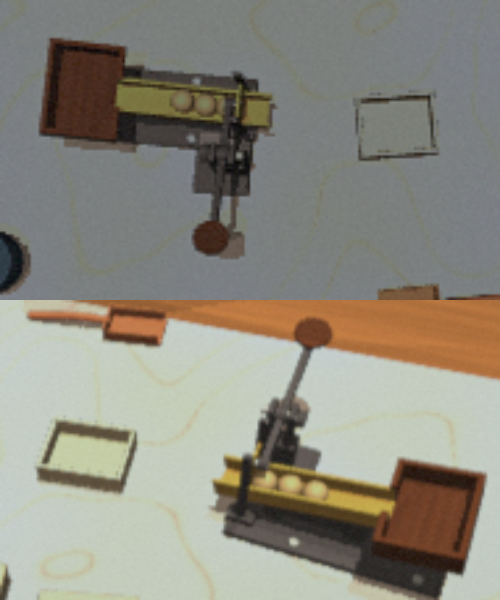

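```bash
python3 - <<'E'
from h import *
for n in('top','scene'):
    im=np.load('pics/%s.npz'%n)['im'];W=np.load('pics/W%s.npy'%n)
    hsv=cv2.cvtColor(im,cv2.COLOR_RGB2HSV)
    z=W[...,2];roi=(W[...,0]>450)&(W[...,0]<660)&(W[...,1]>10)&(W[...,1]<200)
    y=roi&(z>62)&(z<125)&(hsv[...,0]>17)&(hsv[...,0]<33)&(hsv[...,1]>110)
    p=W[y][:,:2]
    r=cv2.minAreaRect(p.astype(np.float32));print(n,len(p),r,cv2.boxPoints(r).round(1).tolist())
    # runway: per-y-bin x extremes -> line fits
    for q in(2,98):
        b=np.arange(40,150,6);L=[(v+3,np.percentile(p[(p[:,1]>=v)&(p[:,1]<v+6),0],q)) for v in b if ((p[:,1]>=v)&(p[:,1]<v+6)).sum()>4]
        L=np.array(L);c=np.polyfit(L[:,0],L[:,1],1);print('runway edge q',q,c,np.std(L[:,1]-np.polyval(c,L[:,0])))
    p=W[roi&(z>27)&(z<36)&(hsv[...,2]<120)][:,:2]
    L=np.array([(v+2,p[(p[:,0]>=v)&(p[:,0]<v+4),1].min()) for v in np.arange(470,640,4) if ((p[:,0]>=v)&(p[:,0]<v+4)).any()])
    print('foot',L.round(0).tolist())
E
```

```text
top 444 ((583.5286865234375, 119.22319030761719), (163.0798797607422, 40.88197326660156), 84.9243392944336) [[556.0, 39.79999923706055], [596.7000122070312, 36.20000076293945], [611.0999755859375, 198.60000610351562], [570.4000244140625, 202.3000030517578]]
runway edge q 2 [4.97247963e-02 5.59159300e+02] 7.1039465792336065
runway edge q 98 [9.34813318e-02 5.88899486e+02] 1.3220696547868682
foot [[480.0, 69.0], [484.0, 69.0], [488.0, 69.0], [492.0, 69.0], [496.0, 66.0], [500.0, 69.0], [504.0, 66.0], [508.0, 66.0], [512.0, 66.0], [516.0, 66.0], [520.0, 66.0], [524.0, 66.0], [528.0, 124.0], [532.0, 63.0], [536.0, 63.0], [540.0, 66.0], [544.0, 62.0], [548.0, 62.0], [552.0, 89.0], [556.0, 99.0], [560.0, 98.0], [564.0, 98.0], [568.0, 109.0], [572.0, 138.0], [576.0, 167.0], [612.0, 59.0], [616.0, 56.0], [620.0, 56.0], [624.0, 89.0], [628.0, 122.0], [632.0, 162.0], [636.0, 199.0]]
scene 871 ((584.5645141601562, 118.33425903320312), (161.52105712890625, 49.16021728515625), 84.28697967529297) [[552.0999755859375, 40.400001525878906], [601.0, 35.5], [617.0999755859375, 196.1999969482422], [568.0999755859375, 201.10000610351562]]
runway edge q 2 [1.37861974e-02 5.63622024e+02] 7.969444463797596
runway edge q 98 [7.42579847e-02 5.92983803e+02] 1.6322452178457063
foot [[480.0, 105.0], [488.0, 107.0], [492.0, 109.0], [496.0, 107.0], [500.0, 106.0], [504.0, 112.0], [508.0, 107.0], [512.0, 106.0], [516.0, 108.0], [576.0, 71.0], [580.0, 58.0], [584.0, 73.0], [588.0, 87.0], [592.0, 83.0], [596.0, 84.0], [600.0, 85.0], [604.0, 61.0], [608.0, 56.0], [612.0, 57.0], [616.0, 56.0], [620.0, 57.0], [624.0, 65.0], [628.0, 94.0], [632.0, 153.0], [636.0, 190.0]]
```

```bash
python3 - <<'E'
from h import *
o=ctrl.get_obs();M=R.from_rotvec(o['orientation']).as_matrix();print(M.round(3))
print(np.array(ctrl.camera_params('wrist')['tool_from_camera']).round(2))
a=np.radians(-5.3);dx=np.array([np.cos(a),np.sin(a),0]);dy=np.array([-np.sin(a),np.cos(a),0])
for s in(1,-1):
    T=np.stack([np.cross(s*dx,[0,0,-1]),s*dx,[0,0,-1]],1)
    rv=R.from_matrix(M.T@T).as_rotvec();print(s,T.round(3).tolist(),rv.round(4),(rv/np.pi).round(4))
W=np.load('pics/Wtop.npy')
for n,(u,v) in dict(crock=(618,246),pestle=(577,328),mortar=(600,310),scoop=(435,378),scoopend=(490,374)).items(): print(n,W[int(v/1.5625),int(u/1.5625)].round(0))
E
```

```text
[[ 0.943  0.333 -0.   ]
 [ 0.333 -0.943  0.001]
 [ 0.    -0.001 -1.   ]]
[[   0.     -0.96   -0.26   73.28]
 [   1.      0.      0.      0.63]
 [  -0.     -0.26    0.96 -175.47]
 [   0.      0.      0.      1.  ]]
1 [[0.092, 0.996, 0.0], [0.996, -0.092, 0.0], [0.0, 0.0, -1.0]] [-1.1000e-03 -8.0000e-04 -1.1385e+00] [-4.000e-04 -2.000e-04 -3.624e-01]
-1 [[-0.092, -0.996, 0.0], [-0.996, 0.092, 0.0], [-0.0, -0.0, -1.0]] [-9.0000e-04  1.3000e-03  2.0031e+00] [-3.000e-04  4.000e-04  6.376e-01]
crock [ 598. -459.  184.]
pestle [ 453. -425.   33.]
mortar [ 484. -452.  100.]
scoop [ 350. -127.   16.]
scoopend [ 357. -239.   33.]
```

The crop confirms the open pale empty box at top (395,127) in crop pixels, with the dispenser to its left. I'll push from the -y face with both fingertips abreast. First I lift and turn the tool.

{"fn": "arm_command", "kwargs": {"rows": [0,0,-0.2,0,0,-0.5,-0.1,0,0,-0.2,0,0,-0.5,-0.1,0,0,-0.2,0,0,-0.5,-0.1,0,0,-0.2,0,0,-0.5,-0.1,0,0,-0.2,0,0,-0.5,-0.1]}}

```text
t: 0.6
ee_pos: [208.2, -589.0, 247.6]
orientation: [-2.778, -1.465, -0.0]
ft_force: [0.5, 0.2, -0.3]
width: 51.3
grasp_force: 0.0
```

{"fn": "arm_command", "kwargs": {"rows": [0,0,-0.1624,0,0,0,-0.1,0,0,-0.1624,0,0,0,-0.1,0,0,-0.1624,0,0,0,-0.1,0,0,-0.1624,0,0,0,-0.1,0,0,-0.1624,0,0,0,-0.1]}}

```text
t: 1.1
ee_pos: [208.2, -589.1, 247.6]
orientation: [-2.324, -2.113, -0.0]
ft_force: [-0.2, -0.6, 0.1]
width: 39.6
grasp_force: 0.0
```

{"fn": "arm_command", "kwargs": {"rows": [0,0,0,0.905,0.643,0,-0.1,0,0,0,0.905,0.643,0,-0.1,0,0,0,0.905,0.643,0,-0.1]}}

```text
t: 1.4
ee_pos: [268.2, -518.8, 247.7]
orientation: [-2.322, -2.114, -0.002]
ft_force: [-0.7, 0.5, -0.1]
width: 39.5
grasp_force: 0.0
```

{"fn": "arm_command", "kwargs": {"rows": [0,0,0,0.905,0.643,0,-0.1,0,0,0,0.905,0.643,0,-0.1,0,0,0,0.905,0.643,0,-0.1]}}

```text
t: 1.7
ee_pos: [325.9, -452.1, 247.9]
orientation: [-2.321, -2.116, -0.001]
ft_force: [-0.4, 1.3, 0.9]
width: 39.7
grasp_force: 0.0
```

{"fn": "arm_command", "kwargs": {"rows": [0,0,0,0.905,0.643,0,-0.1,0,0,0,0.905,0.643,0,-0.1,0,0,0,0.905,0.643,0,-0.1]}}

```text
t: 2.0
ee_pos: [383.7, -385.5, 248.0]
orientation: [-2.321, -2.117, -0.001]
ft_force: [-0.1, -0.6, -0.6]
width: 39.5
grasp_force: 0.0
```

{"fn": "arm_command", "kwargs": {"rows": [0,0,0,0.905,0.643,0,-0.1,0,0,0,0.905,0.643,0,-0.1,0,0,0,0.905,0.643,0,-0.1]}}

```text
t: 2.3
ee_pos: [441.7, -318.6, 248.0]
orientation: [2.321, 2.117, 0.001]
ft_force: [0.1, -0.4, 1.4]
width: 39.6
grasp_force: 0.0
```

{"fn": "arm_command", "kwargs": {"rows": [0,0,0,0.905,0.643,0,-0.1,0,0,0,0.905,0.643,0,-0.1,0,0,0,0.905,0.643,0,-0.1]}}

```text
t: 2.6
ee_pos: [499.7, -251.7, 248.0]
orientation: [2.32, 2.117, 0.001]
ft_force: [-0.1, 0.4, 0.1]
width: 40.1
grasp_force: 0.0
```

{"fn": "arm_command", "kwargs": {"rows": [0,0,0,0.905,0.643,0,-0.1,0,0,0,0.905,0.643,0,-0.1,0,0,0,0.905,0.643,0,-0.1,0,0,0,0.905,0.643,0,-0.1]}}

```text
t: 3.0
ee_pos: [555.4, -186.4, 247.6]
orientation: [-2.322, -2.116, 0.002]
ft_force: [-0.2, -0.8, -0.4]
width: 39.6
grasp_force: 0.0
```

{"fn": "arm_command", "kwargs": {"rows": [0,0,0,0,0,1,-0.1,0,0,0,0,0,1,-0.1,0,0,0,0,0,1,-0.1]}}

```text
t: 3.3
ee_pos: [551.6, -186.2, 164.0]
orientation: [-2.319, -2.109, 0.007]
ft_force: [-0.5, 0.2, 0.2]
width: 39.6
grasp_force: 0.0
```

{"fn": "arm_command", "kwargs": {"rows": [0,0,0,0,0,1,-0.1,0,0,0,0,0,1,-0.1,0,0,0,0,0,1,-0.1]}}

```text
t: 3.6
ee_pos: [553.1, -185.9, 85.9]
orientation: [-2.32, -2.111, 0.005]
ft_force: [-0.4, 0.2, 0.7]
width: 39.7
grasp_force: 0.0
```

{"fn": "arm_command", "kwargs": {"rows": [0,0,0,0,0,0.25,-0.1,0,0,0,0,0,0.47,-0.1,0,0,0,0,0,0.47,-0.1]}}

```text
t: 3.9
ee_pos: [555.7, -186.1, 51.2]
orientation: [-2.323, -2.115, 0.001]
ft_force: [0.1, -1.1, 1.1]
width: 39.4
grasp_force: 0.0
```

{"fn": "arm_command", "kwargs": {"rows": [0,0,0,0.08,0,0,-0.1,0,0,0,0.16,0,0,-0.1,0,0,0,0.24,0,0,-0.1,0,0,0,0.32,0,0,-0.1,0,0,0,0.4,0,0,-0.1]}}

```text
t: 4.4
ee_pos: [559.0, -152.6, 50.9]
orientation: [2.321, 2.117, 0.001]
ft_force: [-0.3, 0.1, 0.5]
width: 39.5
grasp_force: 0.0
```

{"fn": "arm_command", "kwargs": {"rows": [0,0,0,0.08,0,0,-0.1,0,0,0,0.16,0,0,-0.1,0,0,0,0.24,0,0,-0.1,0,0,0,0.32,0,0,-0.1,0,0,0,0.4,0,0,-0.1]}}

```text
t: 4.9
ee_pos: [561.7, -120.9, 50.3]
orientation: [-2.322, -2.116, 0.0]
ft_force: [0.3, 1.0, 1.2]
width: 39.4
grasp_force: 0.0
```

{"fn": "arm_command", "kwargs": {"rows": [0,0,0,0.08,0,0,-0.1,0,0,0,0.16,0,0,-0.1,0,0,0,0.24,0,0,-0.1,0,0,0,0.32,0,0,-0.1,0,0,0,0.38,0,0,-0.1]}}

```text
t: 5.4
ee_pos: [564.5, -90.6, 50.4]
orientation: [-2.322, -2.117, -0.0]
ft_force: [0.4, -0.5, -0.1]
width: 39.4
grasp_force: 0.0
```

```bash
cat > m.py <<'E'
from h import *
import sys
S=np.array([576.5,40.1]);a=np.radians(-5.3);D=np.array([[np.cos(a),np.sin(a)],[-np.sin(a),np.cos(a)]])
o=ctrl.get_obs();print('tool',D@(o['ee_pos'][:2]-S),o['ee_pos'],o['ft_force'])
im,d=snap('scene');W=cloud('scene',d)
cv2.imwrite('pics/s%s.png'%sys.argv[1],cv2.resize(im[130:320,180:410,::-1],(800,600)))
w=W.reshape(-1,3);q=(w[:,:2]-S)@D.T
hsv=cv2.cvtColor(im,cv2.COLOR_RGB2HSV).reshape(-1,3)
k=(w[:,2]>47)&(w[:,2]<60)&(abs(q[:,0])<65)&(q[:,1]>-200)&(q[:,1]<0)&(hsv[:,2]>110)
r=cv2.minAreaRect(q[k].astype(np.float32));print('rim',k.sum(),r,cv2.boxPoints(r).round(1).tolist())
E
python3 m.py 1
```

```text
tool [   0.16943869 -131.26816596] [564.54339668 -90.62260608  50.38539723] [ 0.4105164  -0.53070006 -0.0592998 ]
rim 92 ((0.488372802734375, -150.01950073242188), (75.1788558959961, 91.14817810058594), 10.117792129516602) [[-44.5, -111.80000305175781], [-28.5, -201.5], [45.5, -188.3000030517578], [29.5, -98.5999984741211]]
```

View pics/s1.png

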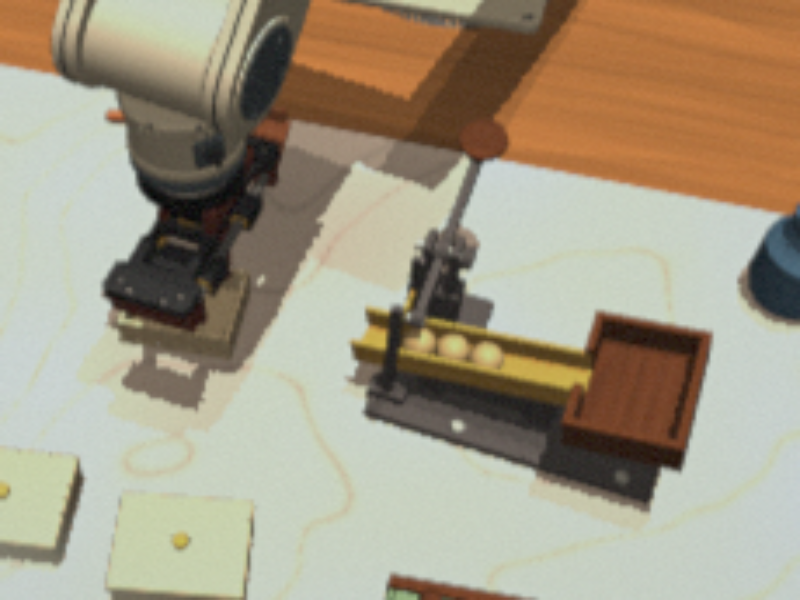

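The picture shows the box unmoved at about (185,310), with the gripper seeming to stand over its -y part (155,290), so image and pose disagree. I'll check by projecting the TCP into the image.

```bash
python3 - <<'E'
from h import *
o=ctrl.get_obs();print(o['t'],o['ee_pos'],o['qpos'],ctrl.finger_overhang)
for n in('scene','top'):
    p=ctrl.camera_params(n);K=np.array(p['camera_matrix']);T=np.array(p['world_to_cam'])
    for dz in(-19,0,61):
        c=T@np.r_[o['ee_pos']+[0,0,dz],1];print(n,dz,((K@c[:3])/c[2]).round(1))
im,d=snap('top');W=cloud('top',d)
imw,dw=snap('wrist')
a=cv2.resize(im[90:260,130:360,::-1],(780,577))
print(W[150:200:6,240:330:6,2].round(0))
s=np.load('pics/scene.npz');Ws=cloud('scene',s['d']);print(Ws[205:260:5,205:255:5,2].round(0)); print(Ws[205:260:5,205:255:5,1].round(0))
cv2.imwrite('pics/tw.png',np.vstack([cv2.resize(im[90:260,130:360,::-1],(400,296)),cv2.resize(imw[...,::-1],(400,300))]))
E
```

```text
5.45 [564.54332286 -90.15159931  50.36793515] [-1.79271264e-01  5.70183137e-01  1.83649401e+00  2.68263908e-04
  7.34988308e-01 -8.74387339e-02] 19.0
scene -19 [239.3 229.7   1. ]
scene 0 [238.9 226.1   1. ]
scene 61 [237.7 213.8   1. ]
top -19 [266.4 175.7   1. ]
top 0 [266.7 174.9   1. ]
top 61 [267.7 172.3   1. ]
[[  18.   23.  450.  417.  417.  416.  417.  414.  414.  427.  422.   24.
    24.   20.   23.]
 [  21.   22.  468.  417.  415.  416.  418.  419.  418.  445.  442.   19.
    22.   20.   23.]
 [  25.  484.  483.  410.  411.  411.  411.  413.  414.  465.  461.   17.
    17.   22.   19.]
 [  18.  500.  498.  396.  400.  399.  402.  404.  407.  480.  476.   19.
    24.   26.   20.]
 [  19.  512.  498.  509.  511.  514.  510.  501. 1306.  495.  494.   21.
    19.   21.   19.]
 [  24.  518.  503.  539.  540.  540.  535.  522.  503.  509.  507.   19.
    17.   14.   21.]
 [  24.  519.  574.  577.  571.  569.  565.  556.  518.  513.   17.   17.
    17.   22.   20.]
 [ 509.  602.  604.  602.  596.  594.  589.  586.  574.  515.   26.   18.
    20.   23.   19.]
 [ 617.  627.  626.  6
[... 651 characters left out ...]
 20.]]
[[-219. -204. -189. -125. -109. -146.  -85.  -72.  -66.  -88.]
 [-212. -198. -184. -114. -108.  -97.  -84.  -72.  -78.  -83.]
 [-207. -191. -121. -109.  -98.  -91.  -74.  -68.  -60.  -70.]
 [-199. -128. -115. -105.  -93.  -81.  -70.  -65.  -84.  -65.]
 [-193. -179. -116. -101.  -89.  -77.  -66.  -95.  -80.  -65.]
 [-186. -173. -148. -144.  -93.  -77.  -65.  -90.  -76.  -62.]
 [-181. -168. -149. -134. -118. -104.  -90.  -77.  -64.  -58.]
 [-174. -162. -148. -134. -120. -107.  -92.  -77.  -63.  -53.]
 [-170. -157. -142. -129. -115. -102.  -88.  -75.  -62.  -48.]
 [-163. -151. -137. -124. -109.  -97.  -83.  -70.  -58.  -44.]
 [-157. -145. -131. -118. -105.  -92.  -79.  -66.  -53.  -40.]]
```

View pics/tw.png

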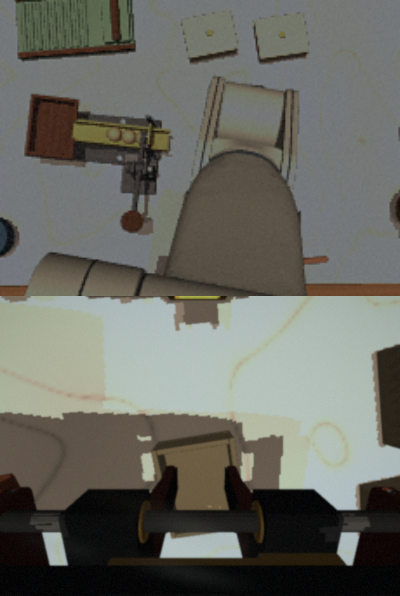

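```bash
python3 - <<'E'
from h import *
p=ctrl.camera_params('wrist');K=np.array(p['camera_matrix']);T=np.array(p['tool_from_camera'])
z=np.load('pics/wrist.npz');d=z['d'];v,u=np.mgrid[:384,:512]
P=np.stack([(u-K[0,2])/K[0,0]*d,(v-K[1,2])/K[1,1]*d,d],-1)@T[:3,:3].T+T[:3,3]
# rows 210..260, cols
for n,i in(('x',0),('y',1),('z',2)):
    print(n);print(P[168:312:8,196:312:8,i].round(0).astype(int))
E
```

```text
x
[[ 35  35  35  35  35  35  35  35  35  35  35  35  35  35  35]
 [ 28  28  28  28  28  28  28  28  29  29  30  31  31  28  29]
 [ 22  22  22  22  23  25  25  27  27  28  29  30  30  22  22]
 [ 15  21  22  23  24  24  24  25  25  25  17  17  22  24  15]
 [ 19  19  19  18  10  10  10  10  10  10  10  10  14  19   9]
 [ 13  11   3   3   3   4   4   3   3   4   4   3   4  13   2]
 [  7   6  -2  -4  -4  -3  -4  -3  -4  -3  -3  -4  -3   7  -5]
 [-12   2  11  11 -10 -10 -11 -10 -10 -10 -11 -10  11  11 -13]
 [-20  -5  11   9 -17 -17 -17 -18 -18 -18 -18 -17   9  11 -20]
 [-27  11  72   9 -25 -24 -25 -25 -24 -24 -25 -25   7  11  11]
 [ 11  11  11   5 -32 -32 -32 -32 -32 -32 -32 -32   3  11  11]
 [ 11  11   9   0 -39 -39 -39 -39 -39 -39 -39 -39  -1  10  11]
 [ 11  11   9  -3 -47 -47 -48 -47 -47 -47 -47 -47  -6   9  11]
 [ 11  11   6  -8 -54 -55 -55 -55 -55 -54 -54 -55 -10   5  11]
 [ 28  28  27  27  27  28  28  28  27  28  28  27  28  29  28]
 [ 27  26  27  27  26  26  27  26  26  26  27  26  27  26  26]
 [ 25  24  25  24  25  25  25  24  25  25  24  25  24  25  25]
 [ 10   0 -91 -64 -64 -64 -
[... 1916 characters left out ...]
3   27   26   27   26   25   26   27   27  -40  -47
   -48]
 [ -57  -57  -57  -45   26   26   26   26   26   27   27   26  -41  -56
   -57]
 [ -65  -64  -61  -46   26   26   26   26   26   25   26   26  -43  -64
   -65]
 [ -72  -71  -69  -47   26   26   27   26   26   26   26   27  -44  -68
   -72]
 [ -78  -78  -70  -47   26   27   27   26   27   26   26   26  -45  -69
   -78]
 [-109 -109 -109 -109 -108 -109 -109 -109 -108 -109 -110 -108 -109 -110
  -109]
 [-111 -110 -111 -111 -110 -110 -111 -111 -111 -110 -111 -110 -111 -110
  -110]
 [-112 -111 -113 -111 -112 -112 -112 -111 -113 -112 -111 -112 -111 -112
  -112]
 [ -97  -84   32   -2   -2   -3   -3   -2   -3   31   32   31   32   32
   -82]]
```

```bash
python3 - <<'E'
from h import *
p=ctrl.camera_params('wrist');K=np.array(p['camera_matrix']);T=np.array(p['tool_from_camera'])
z=np.load('pics/wrist.npz');d=z['d'];v,u=np.mgrid[:384,:512]
P=np.stack([(u-K[0,2])/K[0,0]*d,(v-K[1,2])/K[1,1]*d,d],-1)@T[:3,:3].T+T[:3,3]
for c in(208,212,216,220,300,304):
    print(c,[(r,)+tuple(P[r,c].round(0).astype(int))+tuple(z['im'][r,c]) for r in range(204,244,3)])
cv2.imwrite('pics/w2.png',cv2.resize(z['im'][150:300,160:350,::-1],(760,600),interpolation=cv2.INTER_CUBIC))
E
```

```text
208 [(204, np.int64(9), np.int64(-37), np.int64(20), np.uint8(48), np.uint8(42), np.uint8(32)), (207, np.int64(7), np.int64(-36), np.int64(17), np.uint8(41), np.uint8(33), np.uint8(25)), (210, np.int64(5), np.int64(-36), np.int64(16), np.uint8(49), np.uint8(41), np.uint8(32)), (213, np.int64(4), np.int64(-36), np.int64(14), np.uint8(44), np.uint8(36), np.uint8(25)), (216, np.int64(2), np.int64(-35), np.int64(12), np.uint8(44), np.uint8(38), np.uint8(27)), (219, np.int64(0), np.int64(-35), np.int64(10), np.uint8(45), np.uint8(39), np.uint8(28)), (222, np.int64(-1), np.int64(-35), np.int64(8), np.uint8(40), np.uint8(33), np.uint8(23)), (225, np.int64(-3), np.int64(-35), np.int64(6), np.uint8(40), np.uint8(34), np.uint8(26)), (228, np.int64(11), np.int64(-27), np.int64(-32), np.uint8(28), np.uint8(21), np.uint8(11)), (231, np.int64(11), np.int64(-26), np.int64(-36), np.uint8(25), np.uint8(15), np.uint8(11)), (234, np.int64(10), np.int64(-26), np.int64(-39), np.uint8(19), np.uint8(7), np.uint8(6)), (237, np.int64(11), np.int64(-25), np.int64(-44), np.uint8(21), np.uint8(8), np.uint8(5)),
[... 5900 characters left out ...]
64(34), np.int64(-2), np.uint8(73), np.uint8(62), np.uint8(49)), (225, np.int64(11), np.int64(30), np.int64(-27), np.uint8(41), np.uint8(29), np.uint8(24)), (228, np.int64(11), np.int64(29), np.int64(-31), np.uint8(25), np.uint8(12), np.uint8(13)), (231, np.int64(11), np.int64(28), np.int64(-37), np.uint8(19), np.uint8(3), np.uint8(5)), (234, np.int64(11), np.int64(27), np.int64(-41), np.uint8(21), np.uint8(9), np.uint8(10)), (237, np.int64(11), np.int64(27), np.int64(-43), np.uint8(20), np.uint8(11), np.uint8(6)), (240, np.int64(11), np.int64(26), np.int64(-48), np.uint8(21), np.uint8(6), np.uint8(9)), (243, np.int64(11), np.int64(25), np.int64(-50), np.uint8(16), np.uint8(4), np.uint8(4))]
```

View pics/w2.png

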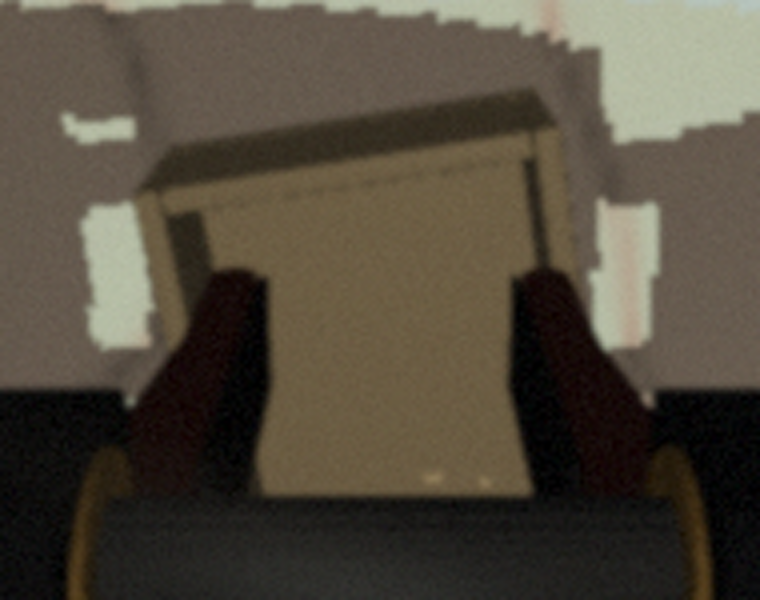

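The wrist view shows the fingertips (crop (240,285) and (545,285)) hovering over the box. By depth the tips end about 16 mm behind the TCP rather than 19 mm ahead, so they passed about 11 mm above the rim and the box is untouched. I'll back off, go about 33 mm lower while watching the force, and push again.

{"fn": "arm_command", "kwargs": {"rows": [0,0,0,-0.5,0,0,-0.1,0,0,0,-1,0,0,-0.1,0,0,0,-1,0,0,-0.1]}}

```text
t: 5.85
ee_pos: [557.2, -174.7, 50.6]
orientation: [2.324, 2.111, 0.0]
ft_force: [0.2, -1.0, -0.6]
width: 39.8
grasp_force: 0.0
```

{"fn": "arm_command", "kwargs": {"rows": [0,0,0,-0.22,0,0,-0.1,0,0,0,-0.22,0,0.1,-0.1,0,0,0,-0.22,0,0.2,-0.1,0,0,0,-0.22,0,0.2,-0.1]}}

```text
t: 6.25
ee_pos: [554.3, -187.3, 32.8]
orientation: [-2.319, -2.115, 0.002]
ft_force: [-0.0, 0.2, -0.4]
width: 39.7
grasp_force: 0.0
```

{"fn": "arm_command", "kwargs": {"rows": [0,0,0,0,0,0.05,-0.1,0,0,0,0,0,0.1,-0.1,0,0,0,0,0,0.15,-0.1,0,0,0,0,0,0.2,-0.1,0,0,0,0,0,0.2,-0.1]}}

```text
t: 6.75
ee_pos: [555.1, -188.2, 17.8]
orientation: [-2.321, -2.116, 0.001]
ft_force: [0.1, 0.6, -0.9]
width: 39.7
grasp_force: 0.0
```

{"fn": "arm_command", "kwargs": {"rows": [0,0,0,0.08,0,0,-0.1,0,0,0,0.16,0,0,-0.1,0,0,0,0.24,0,0,-0.1,0,0,0,0.32,0,0,-0.1,0,0,0,0.4,0,0,-0.1]}}

```text
t: 7.25
ee_pos: [558.5, -155.9, 18.5]
orientation: [2.321, 2.117, -0.0]
ft_force: [-0.9, -0.6, 0.8]
width: 39.5
grasp_force: 0.7
```

{"fn": "arm_command", "kwargs": {"rows": [0,0,0,0.08,0,0,-0.1,0,0,0,0.16,0,0,-0.1,0,0,0,0.24,0,0,-0.1,0,0,0,0.32,0,0,-0.1,0,0,0,0.4,0,0,-0.1]}}

```text
t: 7.75
ee_pos: [561.7, -124.2, 18.5]
orientation: [2.321, 2.116, 0.0]
ft_force: [-0.2, -2.2, 0.7]
width: 39.5
grasp_force: 1.1
```

```bash
python3 m.py 2
```

```text
tool [   0.42762999 -165.01315989] [ 561.68343923 -124.24717926   18.50613631] [-0.18958555 -2.23568599  0.69674956]
rim 217 ((8.242130279541016, -107.29627990722656), (76.7562484741211, 92.0755844116211), 1.1786624193191528) [[-31.100000381469727, -62.099998474121094], [-29.200000762939453, -154.10000610351562], [47.599998474121094, -152.5], [45.70000076293945, -60.5]]
```

The box is now square and moving with the fingers, but it stands 8 mm to +x' of the runway line. I'll lift off, close the fingers and nudge its +x' side.

{"fn": "arm_command", "kwargs": {"rows": [0,0,0,-0.2,0,0,-0.1,0,0,0,-0.2,0,-0.4,-1,0,0,0,-0.2,0,-0.75,-1,0,0,0,-0.2,0,-0.75,-1,0,0,0,-0.2,0,-0.75,-1]}}

```text
t: 8.3
ee_pos: [560.0, -141.5, 78.6]
orientation: [2.322, 2.115, 0.001]
ft_force: [-0.2, 0.2, -0.3]
width: 11.0
grasp_force: 0.0
```

{"fn": "arm_command", "kwargs": {"rows": [0,0,0,0.46,0.5,0,-1,0,0,0,0.92,1,0,-1,0,0,0,0.92,1,0,-1,0,0,0,0.92,1,0,-1]}}

```text
t: 8.7
ee_pos: [646.2, -73.8, 76.6]
orientation: [-2.318, -2.118, 0.002]
ft_force: [-0.4, -0.2, -0.4]
width: 0.2
grasp_force: 0.0
```

```bash
cat > w.py <<'E'
from h import *
import sys
S=np.array([576.5,40.1]);a=np.radians(-5.3);D=np.array([[np.cos(a),np.sin(a)],[-np.sin(a),np.cos(a)]])
o=ctrl.get_obs();im,d=snap('wrist')
p=ctrl.camera_params('wrist');K=np.array(p['camera_matrix']);T=np.array(p['tool_from_camera'])
v,u=np.mgrid[:384,:512]
P=np.stack([(u-K[0,2])/K[0,0]*d,(v-K[1,2])/K[1,1]*d,d],-1)@T[:3,:3].T+T[:3,3]
f=(abs(P[...,0])<13)&(abs(P[...,1])<60)&(P[...,2]>-60)&(im.max(-1)<60)&(P[...,2]<30-max(0,50-o['ee_pos'][2]))
q=P[f]
print('tool',D@(o['ee_pos'][:2]-S),o['ee_pos'])
for z0 in range(-45,10,5):
    k=(q[:,2]>z0)&(q[:,2]<=z0+5)
    if k.sum()>5: print(z0,k.sum(),'y',np.percentile(q[k,1],[1,99]).round(1),'x',np.percentile(q[k,0],[1,99]).round(1))
M=R.from_rotvec(o['orientation']).as_matrix();w=P.reshape(-1,3)@M.T+o['ee_pos']
Q=(w[:,:2]-S)@D.T
k=(abs(w[:,2]-54)<6)&(abs(Q[:,0])<70)&(Q[:,1]>-190)&(Q[:,1]<0)&(im.reshape(-1,3).max(1)>60)
r=cv2.minAreaRect(Q[k].astype(np.float32));print('rim wrist',k.sum(),r,cv2.boxPoints(r).round(1).tolist())
E
python3 w.py; python3 m.py 3
python3 - <<'E'
from h import *
S=np.array([576.5,40.1]);a=np.radians(-5.3);D=np.array([[np.cos(a),np.sin(a)],[-np.sin(a),np.cos(a)]])
W=np.load('pics/Wtop.npy')
for u,v in((391,172),(456,173)):
    w=W[int(v*.64)-18:int(v*.64)+18,int(u*.64)-19:int(u*.64)+19].reshape(-1,3);w=w[(w[:,2]>58)&(w[:,2]<75)]
    q=(w[:,:2]-S)@D.T;print('lidded',q.min(0),q.max(0))
E
```

```text
tool [  79.92042562 -107.00194922] [646.19490878 -73.82678025  76.6242456 ]
-45 133 y [-7.7 10. ] x [ 9.1 11.5]
-40 114 y [-7.2 10.1] x [ 8.9 11.4]
-35 103 y [-7.3  9.9] x [ 8.9 11.3]
-30 97 y [-7.6  9.6] x [ 9.2 11.4]
-25 81 y [-7.4  9.9] x [ 8.9 11.3]
-20 81 y [-7.5  9.7] x [ 8.9 11.1]
-15 16 y [-5.7  7.7] x [ 9.  11.1]
rim wrist 2167 ((8.904747009277344, -107.41165161132812), (92.37049865722656, 74.45101165771484), 89.99195861816406) [[-28.299999237060547, -153.60000610351562], [46.099998474121094, -153.60000610351562], [46.099998474121094, -61.20000076293945], [-28.299999237060547, -61.20000076293945]]
tool [  78.65552571 -107.94007902] [644.84876109 -74.64405972  76.58733648] [-0.90138903  0.56056232 -0.96554386]
rim 100 ((9.98843765258789, -84.1144790649414), (75.48049926757812, 49.292137145996094), 2.691572904586792) [[-28.899999618530273, -61.29999923706055], [-26.600000381469727, -110.5], [48.79999923706055, -107.0], [46.5, -57.70000076293945]]
lidded [ 161.21735246 -112.12205684] [257.19623914  -3.07879026]
lidded [ 171.9976145  -246.12249589] [ 266.30312802 -140.26805974]
```

{"fn": "arm_command", "kwargs": {"rows": [0,0,0,0,0,0.35,-1,0,0,0,0,0,0.6,-1,0,0,0,0,0,0.725,-1,0,0,0,0,0,0.725,-1,0,0,0,0,0,0.725,-1]}}

```text
t: 9.3
ee_pos: [646.1, -75.3, 20.8]
orientation: [-2.323, -2.115, 0.0]
ft_force: [-0.3, -1.0, 0.6]
width: 0.6
grasp_force: 0.0
```

{"fn": "arm_command", "kwargs": {"rows": [0,0,0,0,-0.1,0,-1,0,0,0,0,-0.2,0,-1,0,0,0,0,-0.27,0,-1,0,0,0,0,-0.3,0,-1,0,0,0,0,-0.34,0,-1]}}

```text
t: 9.8
ee_pos: [619.5, -72.1, 20.8]
orientation: [2.321, 2.116, 0.001]
ft_force: [1.5, -0.4, -0.0]
width: 0.5
grasp_force: 0.6
```

```bash
python3 w.py | grep -v "^-"
```

```text
tool [  53.15076656 -107.7988007 ] [619.46609244 -72.14749582  20.80440072]
rim wrist 2938 ((7.71820068359375, -107.14173126220703), (74.45226287841797, 92.17009735107422), 0.12416044622659683) [[-29.600000381469727, -61.099998474121094], [-29.399999618530273, -153.3000030517578], [45.0, -153.10000610351562], [44.79999923706055, -61.0]]
```

{"fn": "arm_command", "kwargs": {"rows": [0,0,0,0,-0.03,0,-1,0,0,0,0,-0.06,0,-1,0,0,0,0,-0.09,0,-1,0,0,0,0,-0.096,0,-1]}}

```text
t: 10.25
ee_pos: [612.0, -71.5, 20.7]
orientation: [2.321, 2.116, 0.001]
ft_force: [3.0, -0.1, 2.6]
width: 0.5
grasp_force: 1.3
```

```bash
python3 w.py | grep -v "^-"
```

```text
tool [  45.64818599 -107.85356211] [611.99052933 -71.50900533  20.65229803]
rim wrist 2940 ((0.4017181396484375, -107.02279663085938), (74.45288848876953, 91.97191619873047), 0.23930208384990692) [[-37.0, -61.20000076293945], [-36.599998474121094, -153.1999969482422], [37.79999923706055, -152.89999389648438], [37.400001525878906, -60.900001525878906]]
```

{"fn": "arm_command", "kwargs": {"rows": [0,0,0,0,0.2,0,-1,0,0,0,0,0.2,-0.4,-1,0,0,0,0,0.2,-0.75,-1,0,0,0,0,0.2,-0.75,-1]}}

```text
t: 10.7
ee_pos: [629.4, -73.2, 83.4]
orientation: [2.319, 2.114, 0.004]
ft_force: [-0.7, 0.8, 1.0]
width: 0.4
grasp_force: 0.0
```

{"fn": "arm_command", "kwargs": {"rows": [0,0,0,-0.44,-0.38,0,-0.1,0,0,0,-0.88,-0.77,0,-0.1,0,0,0,-0.88,-0.77,0,-0.1,0,0,0,-0.88,-0.77,0,-0.1,0,0,0,-0.88,-0.77,0,-0.1]}}

```text
t: 11.2
ee_pos: [560.0, -137.0, 79.9]
orientation: [-2.321, -2.116, 0.0]
ft_force: [-0.0, 0.6, -0.4]
width: 36.9
grasp_force: 0.0
```

{"fn": "arm_command", "kwargs": {"rows": [0,0,0,0,0,0.35,-0.1,0,0,0,0,0,0.6,-0.1,0,0,0,0,0,0.78,-0.1,0,0,0,0,0,0.78,-0.1,0,0,0,0,0,0.78,-0.1]}}

```text
t: 11.7
ee_pos: [560.1, -137.0, 17.9]
orientation: [-2.321, -2.117, 0.0]
ft_force: [-0.0, -0.3, 0.7]
width: 39.5
grasp_force: 0.0
```

{"fn": "arm_command", "kwargs": {"rows": [0,0,0,0.08,0,0,-0.1,0,0,0,0.16,0,0,-0.1,0,0,0,0.24,0,0,-0.1,0,0,0,0.32,0,0,-0.1,0,0,0,0.4,0,0,-0.1]}}

```text
t: 12.2
ee_pos: [563.2, -105.2, 18.5]
orientation: [2.321, 2.116, 0.001]
ft_force: [0.1, -2.4, 2.4]
width: 39.4
grasp_force: 1.4
```

{"fn": "arm_command", "kwargs": {"rows": [0,0,0,0.08,0,0,-0.1,0,0,0,0.16,0,0,-0.1,0,0,0,0.24,0,0,-0.1,0,0,0,0.32,0,0,-0.1,0,0,0,0.4,0,0,-0.1]}}

```text
t: 12.7
ee_pos: [565.6, -73.1, 17.9]
orientation: [-2.322, -2.116, 0.0]
ft_force: [0.3, -3.5, 3.0]
width: 39.6
grasp_force: 1.5
```

```bash
python3 w.py | grep -v "^-";python3 m.py 4
```

```text
tool [  -0.3732374  -113.75873656] [565.62039698 -73.13790747  17.94281283]
rim wrist 6192 ((-0.5633316040039062, -67.3267593383789), (74.40328979492188, 113.47417449951172), 0.18890874087810516) [[-38.0, -10.699999809265137], [-37.599998474121094, -124.19999694824219], [36.79999923706055, -123.9000015258789], [36.5, -10.5]]
tool [  -0.48070216 -112.90616123] [565.59214455 -72.27905057  17.86456867] [-0.81077131  0.88723189  0.04084465]
rim 203 ((-1.5003852844238281, -54.931884765625), (76.72711944580078, 90.94444274902344), 0.1586446762084961) [[-40.0, -9.600000381469727], [-39.70000076293945, -100.5], [37.0, -100.30000305175781], [36.70000076293945, -9.399999618530273]]
```

View pics/s4.png

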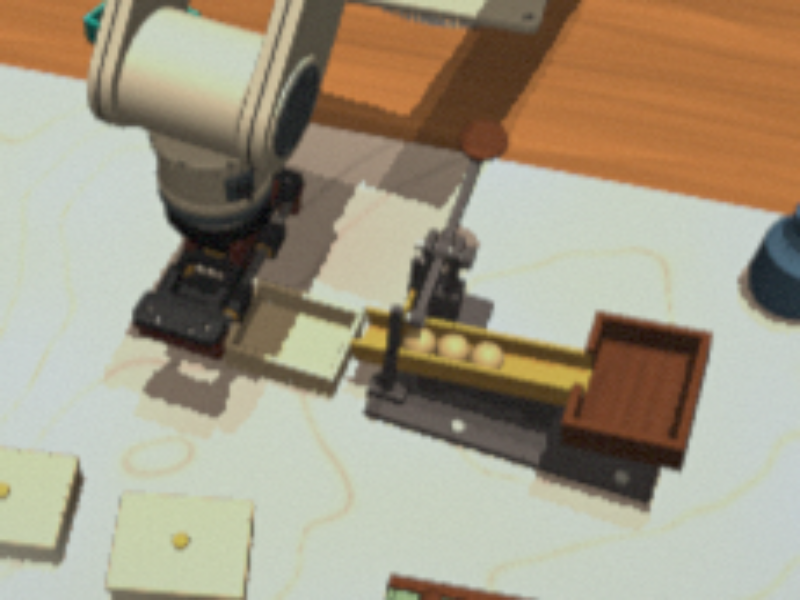

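The box stands square in line, its +y edge at (350,350), just before the lip. I'll push the last 28 mm slowly.

{"fn": "arm_command", "kwargs": {"rows": [0,0,0,0.07,0,0,-0.1,0,0,0,0.14,0,0,-0.1,0,0,0,0.2,0,0,-0.1,0,0,0,0.25,0,0,-0.1,0,0,0,0.29,0,0,-0.1]}}

```text
t: 13.3
ee_pos: [567.7, -50.1, 17.9]
orientation: [-2.321, -2.116, 0.0]
ft_force: [0.6, -0.9, -1.9]
width: 39.4
grasp_force: 0.4
```

{"fn": "arm_command", "kwargs": {"rows": [0,0,0,0.01,0,0,-0.1,0,0,0,0.02,0,0,-0.1,0,0,0,0.03,0,0,-0.1]}}

```text
t: 13.6
ee_pos: [568.0, -48.2, 18.0]
orientation: [-2.322, -2.116, 0.0]
ft_force: [0.0, -1.5, 0.1]
width: 39.4
grasp_force: 0.4
```

{"fn": "arm_command", "kwargs": {"rows": [0,0,0,0.01,0,0,-0.1,0,0,0,0.02,0,0,-0.1]}}

```text
t: 13.8
ee_pos: [568.2, -48.0, 18.1]
orientation: [2.32, 2.116, -0.002]
ft_force: [-0.8, -12.9, 1.2]
width: 39.4
grasp_force: 6.6
```

{"fn": "arm_command", "kwargs": {"rows": [0,0,0,0.01,0,0,-0.1,0,0,0,0.01,0,0,-0.1]}}

```text
t: 14.0
ee_pos: [568.2, -48.0, 18.1]
orientation: [2.319, 2.116, -0.003]
ft_force: [-1.1, -12.9, 0.3]
width: 39.7
grasp_force: 6.9
```

```bash
python3 m.py 5; python3 - <<'E'
from h import *
z=np.load('pics/scene.npz')
cv2.imwrite('pics/s5c.png',cv2.resize(z['im'][200:280,235:365,::-1],(780,480),interpolation=cv2.INTER_CUBIC))
E
```

```text
tool [ -0.14342284 -88.44811765] [568.18718575 -47.9567272   18.14537046] [ -1.13381443 -12.87031687   0.25063735]
rim 118 ((-1.0528182983398438, -38.11767578125), (75.4422607421875, 76.66996002197266), 89.56885528564453) [[-39.70000076293945, -75.5], [37.0, -76.0999984741211], [37.599998474121094, -0.699999988079071], [-39.099998474121094, -0.10000000149011612]]
```

View pics/s5c.png

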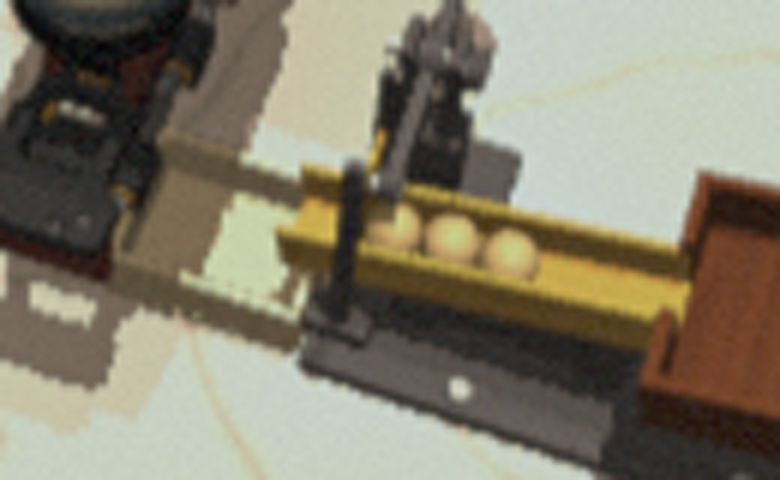

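The box sits square against the foot's edge (corner at (300,350)) with the lip over it. I'll retreat, close the fingers and go above the pad.

{"fn": "arm_command", "kwargs": {"rows": [0,0,0,-0.15,0,0,-0.1,0,0,0,-0.3,0,0,-0.1,0,0,0,-0.3,0,-0.5,-1,0,0,0,-0.3,0,-1,-1,0,0,0,-0.3,0,-1,-1]}}

```text
t: 14.55
ee_pos: [569.5, -70.7, 102.8]
orientation: [2.318, 2.111, 0.009]
ft_force: [-0.0, -0.7, 0.2]
width: 19.0
grasp_force: 0.0
```

{"fn": "arm_command", "kwargs": {"rows": [0,0,0,0,0,-0.5,-1,0,0,0,0,0,-1,-1,0,0,0,0,0,-1,-1]}}

```text
t: 14.85
ee_pos: [569.2, -70.4, 182.7]
orientation: [2.317, 2.112, 0.009]
ft_force: [-0.3, -0.2, -0.5]
width: 0.4
grasp_force: 0.0
```

{"fn": "arm_command", "kwargs": {"rows": [0,0,0,0,-0.5,-0.3,-1,0,0,0,0,-1,-0.3,-1,0,0,0,0.3,-1,-0.3,-1,0,0,0,0.3,-1,-0.3,-1]}}

```text
t: 15.25
ee_pos: [487.4, -37.3, 201.3]
orientation: [-2.32, -2.116, 0.0]
ft_force: [0.8, -0.1, 0.2]
width: 0.1
grasp_force: 0.0
```

```bash
python3 w.py;
```

```text
tool [-81.56551388 -85.32704798] [487.40149376 -37.32799467 201.33737223]
-45 125 y [-7.4 10.3] x [ 9.  11.5]
-40 113 y [-7.2  9.8] x [ 8.9 11.5]
-35 105 y [-7.4  9.9] x [ 8.9 11.4]
-30 96 y [-7.6  9.7] x [ 9.  11.3]
-25 92 y [-7.4  9.9] x [ 9.1 11.3]
-20 71 y [-7.6  9.5] x [ 9.2 11.2]
-15 19 y [-7.   9.3] x [ 9.  11.2]
rim wrist 870 ((-0.5893783569335938, -39.25952911376953), (74.2024917602539, 77.25122833251953), 0.0903547927737236) [[-37.79999923706055, -0.699999988079071], [-37.599998474121094, -77.9000015258789], [36.599998474121094, -77.80000305175781], [36.5, -0.6000000238418579]]
```

{"fn": "arm_command", "kwargs": {"rows": [0,0,0,0.4,-0.459,0,-1,0,0,0,0.783,-0.459,0,-1,0,0,0,0.783,-0.459,0,-1]}}

```text
t: 15.6
ee_pos: [457.9, 28.9, 201.5]
orientation: [-2.319, -2.119, -0.0]
ft_force: [0.4, -0.5, 0.1]
width: 0.3
grasp_force: 0.0
```

{"fn": "arm_command", "kwargs": {"rows": [0,0,0,0.4,-0.459,0,-1,0,0,0,0.783,-0.459,0,-1,0,0,0,0.783,-0.459,0,-1,0,0,0,0.783,-0.459,0,-1]}}

```text
t: 16.0
ee_pos: [427.7, 92.8, 201.7]
orientation: [2.32, 2.118, -0.0]
ft_force: [-0.8, 0.6, -0.2]
width: 0.6
grasp_force: 0.0
```

```bash
python3 - <<'E'
from h import *
S=np.array([576.5,40.1]);a=np.radians(-5.3);D=np.array([[np.cos(a),np.sin(a)],[-np.sin(a),np.cos(a)]])
o=ctrl.get_obs();im,d=snap('wrist');print(o['ee_pos'],D@(o['ee_pos'][:2]-S),o['ft_force'])
p=ctrl.camera_params('wrist');K=np.array(p['camera_matrix']);T=np.array(p['tool_from_camera']);v,u=np.mgrid[:384,:512]
P=np.stack([(u-K[0,2])/K[0,0]*d,(v-K[1,2])/K[1,1]*d,d],-1)@T[:3,:3].T+T[:3,3]
w=P@R.from_rotvec(o['orientation']).as_matrix().T+o['ee_pos'];q=(w[...,:2]-S)@D.T
k=(w[...,2]>168)&(w[...,2]<188)&(abs(P[...,0])<40)&(abs(P[...,1])<40)&(P[...,2]>8)
print('pad tool coords',k.sum(),P[k].min(0),P[k].max(0))
cv2.imwrite('pics/wp.png',cv2.resize(im[...,::-1],(640,480)))
E
```

```text
[427.71639053  92.78609401 201.71625635] [-153.01416009   38.71761564] [-0.81800107  0.61705925 -0.20231192]
pad tool coords 1229 [-13.432749   -20.20809531  18.42523567] [19.0794142  16.18253918 32.54316384]
```

View pics/wp.png

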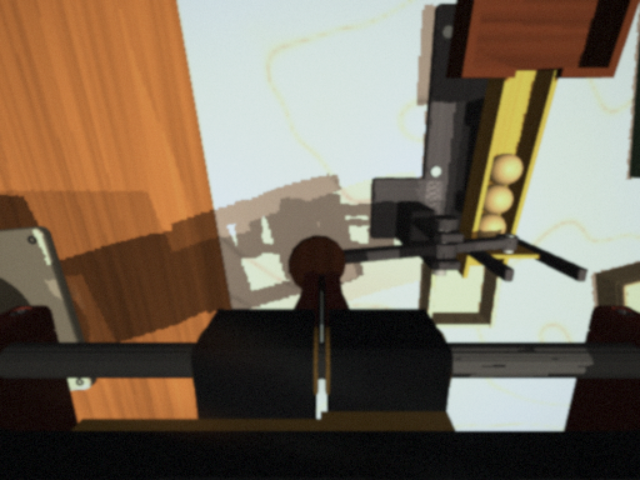

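The pad, at (317,262), lies right under the closed fingertips. Now I press.

{"fn": "arm_command", "kwargs": {"rows": [0,0,0,0,-0.06,0.2,-1,0,0,0,0,-0.06,0.35,-1,0,0,0,0,-0.06,0.45,-1,0,0,0,0,-0.06,0.53,-1,0,0,0,0,-0.06,0.6,-1]}}

```text
t: 16.55
ee_pos: [422.3, 93.1, 153.7]
orientation: [-2.322, -2.115, 0.001]
ft_force: [-2.4, -0.8, 3.2]
width: 0.5
grasp_force: 1.5
```

{"fn": "arm_command", "kwargs": {"rows": [0,0,0,0,0,0.1,-1,0,0,0,0,0,0.2,-1,0,0,0,0,0,0.3,-1,0,0,0,0,0,0.4,-1,0,0,0,0,0,0.48,-1]}}

```text
t: 17.05
ee_pos: [421.7, 93.6, 114.7]
orientation: [-2.321, -2.116, 0.001]
ft_force: [-3.4, 0.0, 4.9]
width: 0.4
grasp_force: 2.9
```

{"fn": "arm_command", "kwargs": {"rows": [0,0,0,0,0,0.02,-1,0,0,0,0,0,0.04,-1,0,0,0,0,0,0.05,-1]}}

```text
t: 17.35
ee_pos: [422.2, 93.6, 111.5]
orientation: [-2.322, -2.116, 0.0]
ft_force: [-3.6, -0.7, 5.4]
width: 0.4
grasp_force: 2.9
```

{"fn": "arm_command", "kwargs": {"rows": [0,0,0,0,0,0.02,-1,0,0,0,0,0,0.04,-1,0,0,0,0,0,0.04,-1]}}

```text
t: 17.65
ee_pos: [422.4, 93.6, 109.9]
orientation: [2.322, 2.116, 0.0]
ft_force: [-11.0, -1.5, 27.6]
width: 0.4
grasp_force: 14.6
```

{"fn": "arm_command", "kwargs": {"rows": [0,0,0,0,0,0.015,-1,0,0,0,0,0,0.03,-1,0,0,0,0,0,0.03,-1]}}

```text
t: 17.95
ee_pos: [422.6, 93.6, 108.9]
orientation: [2.321, 2.116, 0.001]
ft_force: [-16.5, -3.4, 49.3]
width: 0.4
grasp_force: 25.6
```

It has reached the stop. I'll ease off slightly and hold for over 2 s.

{"fn": "arm_command", "kwargs": {"rows": [0,0,0,0,0,-0.035,-1,0,0,0,0,0,-0.035,-1,0,0,0,0,0,-0.035,-1,0,0,0,0,0,-0.035,-1,0,0,0,0,0,-0.035,-1]}}

```text
t: 18.45
ee_pos: [422.4, 93.6, 110.1]
orientation: [2.321, 2.116, 0.001]
ft_force: [-10.4, -1.2, 22.7]
width: 0.4
grasp_force: 12.0
```

{"fn": "arm_command", "kwargs": {"rows": [0,0,0,0,0,0,-1,0,0,0,0,0,0,-1,0,0,0,0,0,0,-1,0,0,0,0,0,0,-1,0,0,0,0,0,0,-1]}}

```text
t: 18.95
ee_pos: [422.4, 93.6, 110.1]
orientation: [2.321, 2.116, 0.001]
ft_force: [-8.8, -1.9, 22.3]
width: 0.7
grasp_force: 12.0
```

{"fn": "arm_command", "kwargs": {"rows": [0,0,0,0,0,0,-1,0,0,0,0,0,0,-1,0,0,0,0,0,0,-1,0,0,0,0,0,0,-1,0,0,0,0,0,0,-1]}}

```text
t: 19.45
ee_pos: [422.4, 93.6, 110.1]
orientation: [2.321, 2.116, 0.001]
ft_force: [-8.9, -1.8, 22.1]
width: 0.4
grasp_force: 12.0
```

{"fn": "arm_command", "kwargs": {"rows": [0,0,0,0,0,0,-1,0,0,0,0,0,0,-1,0,0,0,0,0,0,-1,0,0,0,0,0,0,-1,0,0,0,0,0,0,-1]}}

```text
t: 19.95
ee_pos: [422.4, 93.6, 110.1]
orientation: [2.321, 2.116, 0.001]
ft_force: [-9.2, -1.2, 22.3]
width: 0.6
grasp_force: 12.0
```

```bash
python3 - <<'E'
from h import *
im,d=snap('scene')
im2,_=snap('top')
cv2.imwrite('pics/p1.png',np.vstack([cv2.resize(im[170:280,225:385,::-1],(436,300),interpolation=2),cv2.resize(im2[140:230,150:281,::-1],(436,300),interpolation=2)]))
E
```

```text
(no output)
```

View pics/p1.png

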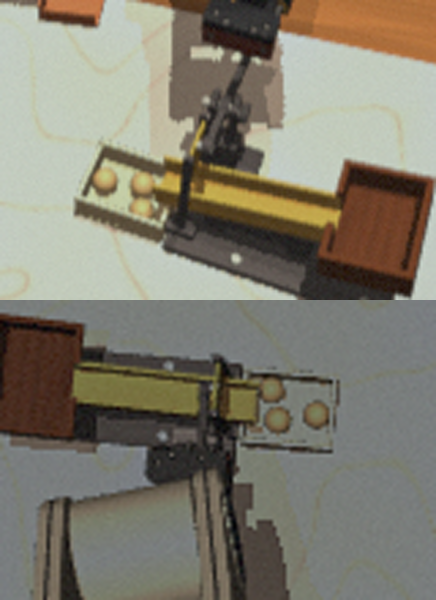

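All three pills lie in the box, at upper crop (105,180), (142,185) and (142,207), and the runway is empty. That was my tenth and last picture. I'll let the lever up gently and move clear.

{"fn": "arm_command", "kwargs": {"rows": [0,0,0,0,0,-0.12,-1,0,0,0,0,0,-0.24,-1,0,0,0,0,0,-0.36,-1,0,0,0,0,0,-0.48,-1,0,0,0,0,0,-0.6,-1]}}

```text
t: 20.55
ee_pos: [424.1, 93.8, 158.1]
orientation: [2.32, 2.115, 0.005]
ft_force: [1.8, -0.5, 1.6]
width: 0.3
grasp_force: 1.0
```

{"fn": "arm_command", "kwargs": {"rows": [0,0,0,0,0,-0.12,-1,0,0,0,0,0,-0.3,-1,0,0,0,0,0,-0.6,-1,0,0,0,0,0,-0.9,-1,0,0,0,0,0,-0.9,-1]}}

```text
t: 21.05
ee_pos: [423.8, 94.0, 231.5]
orientation: [2.32, 2.115, 0.007]
ft_force: [-0.5, -0.2, -0.6]
width: 0.4
grasp_force: 0.0
```

{"fn": "arm_command", "kwargs": {"rows": [0,0,0,-0.5,0,-0.2,-1,0,0,0,-1,0,-0.2,-1,0,0,0,-1,0,-0.2,-1,0,0,0,-1,0,-0.2,-1,0,0,0,-1,0,-0.2,-1]}}

```text
t: 21.55
ee_pos: [414.5, 14.5, 244.2]
orientation: [-2.321, -2.116, 0.001]
ft_force: [0.0, -0.7, 0.6]
width: 0.6
grasp_force: 0.0
```

```bash
python3 - <<'E'
from h import *
S=np.array([576.5,40.1]);a=np.radians(-5.3);D=np.array([[np.cos(a),np.sin(a)],[-np.sin(a),np.cos(a)]])
o=ctrl.get_obs();print(o['t'],o['ft_force'])
im0=np.load('pics/scene.npz')['im']
im,d=snap('scene');W=cloud('scene',d);w=W.reshape(-1,3);q=(w[:,:2]-S)@D.T
k=(abs(q[:,0]+153)<22)&(abs(q[:,1]-40)<22)&(w[:,2]>100);print('pad z',k.sum(),np.median(w[k],0) if k.any() else '')
k=(w[:,2]>47)&(w[:,2]<60)&(abs(q[:,0])<60)&(q[:,1]>-120)&(q[:,1]<-2)
print('rim',cv2.minAreaRect(q[k].astype(np.float32)))
k=(abs(q[:,0])<30)&(q[:,1]>-72)&(q[:,1]<-2)&(w[:,2]<58);print('max z in box',np.percentile(w[k,2],[50,99]))
E
```

```text
21.55 [ 0.00646453 -0.66480223  0.58179888]
pad z 299 [429.98573249  80.38840804 183.83434036]
rim ((-0.5965309143066406, -39.70608901977539), (75.10936737060547, 77.23210144042969), 89.72808837890625)
max z in box [39.63406508 54.17512554]
```

```bash
python3 -c "
from h import *
print(ctrl.close_job())"
```

```text
the job is handed in; nothing more can be done
None
```

The job is handed in at about 21.6 s of the 72 s allowed: the bone box stands square against the iron foot under the spout with all three pills in it, and the lever is let up again. I did not look at the gate after release; the pad read back near its rest height.

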